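# Push a waste plaster blank through the dust flap

## Robot

A 6-joint arm with a two-finger parallel gripper is mounted at the origin on a cart in front of the work surface, level with it; the furniture and walls round the work are solid. World frame = base frame: x ahead of the robot, y to its left, z up, the work surface at z = 0. Lengths are in m, angles in rad, forces in N, time in s.
With the tool pointing down it reaches from about 0.3 to 0.875 m from the base axis. Payload 6.4 kg.
Tool frame: the origin (TCP) lies midway between the tips of the shut fingers; the grasp point (between the pads) lies 19 mm behind it; z points along the fingers, y is the direction in which the jaws open and shut (so a half turn about z gives the same grasp; the last joint's range is limited). The gripper opens to 85 mm and grips with 20 to 120 N. Pads are 22 mm wide; open, the fingers measure 114 mm over their backs; the gripper's body (76 mm by 85 mm) begins 54 mm behind the grasp point. The pads swing forward as they close: fully open they stand 13 mm farther back than shut.
Start: joints at [-1.548, 0.181, 1.607, -0, 1.354, -0.206], TCP at [0.13, -0.56, 0.231] pointing down, gripper open.
Joint ranges: [-2.99, 2.99], [-0.89, 2.07], [0.3, 2.58], [-1.14, 4.28], [0, 2.63], [-3.12, 3.12]. Speed limits (rad/s): [2.57, 2.57, 3.01, 3.14, 3.14, 3.14].

## Interface

Orientations are given as a unit quaternion [w, x, y, z].
In Python, from bench import get_obs, camera, hand_in gives the robot as it stands.
- The arm moves only by the tool drive_tool, never from a script. Its argument "deltas" is a list of rows, each a list of 2 entries, a list of its own where there are three numbers: the shift along the world's x, y, z in m, then the turn about the world's z in rad. A call has 1 to 10 rows; each row shifts and turns the pose as measured when the row begins; what a row does not reach is not made up. A row lasts 1/10 s, in which the tool goes at most 50 mm and 8.59 degrees, less where a joint would pass 70% of its speed; a pose out of reach is approached as far as the arm can. A call is refused whole if a number of a shift passes 0.05 or a number of a turn 0.15, either way. A call with a gripper value outside its range is refused whole. "gripper" is the opening, from 0 (shut) to 1 (fully open), set as the call begins (left out, the last holds). The fingers move at their own pace and stop on an object; the grip force is fixed at half the most. Time passes only in rows, so rows that do not move let the fingers close. It gives the time, the measured TCP pose, the force and the opening at its end, in the units of the state.
- get_obs(): the state, without advancing time (a new reading comes with each control period).
- camera(name): name is "scene" or "top"; returns a dict with "frame" (400x640x3 uint8, red, green, blue), "fx", "fy", "cx", "cy" (pixels), "eye" and "attitude" of the camera in the world. Camera axes: x right, y down, z forward; pixel columns grow to the right and rows downward; lengths in m; the calibration is good to about 2 mm. A picture is of the moment at which its call begins. There is no depth.
- hand_in(): hands the job in, once; it reports no verdict.
The state is a dict: "time_s": time; "q": joint angles; "dq": joint speeds; "joint_efforts": joint torques, N m; "eef_pos": TCP position; "eef_rot": TCP orientation; "wrist_force": force on the tool from outside, world axes, zero at the start; "torque": the same for the moment, N m; "opening": opening from 0.0 (shut) to 1.0 (fully open).
Only numpy, scipy, OpenCV 4.12 (cv2) and the standard library are available. Lean on these libraries where they do the work, as an engineer would, in place of code of your own. Each camera call takes 0.05 s, during which the arm holds its last target.

## Task

The damp plaster blank on the dark steel ledge of the dust bin is waste: hold the bin's yellow spring flap open with one finger and, with the other finger, push the blank off the ledge through the opening, so that it drops into the bin and the flap closes again behind it. The damp blank crumbles, so do not pick it up or carry it, only slide it, and do not let it touch the flap while it is still on the ledge: plaster on the flap would spoil the seal. Leave the other things on the bench where they are.

Things in the scene. Friction and masses are not known exactly. Their poses are not given: they have to be found in the camera images.
- dust_bin: Grey sheet-metal bench bin for plaster waste, fixed, with a dark steel loading ledge in front and a yellow flap over its mouth. Origin on the bench top straight below the middle of the sill, the straight edge where the ledge ends and the mouth begins. x points level from the ledge into the bin (the way to push), y along the sill to the left, z up. It ends 152 mm behind the sill.
- ledge (a point): Middle of the ledge's flat top, 140 mm above the bench. The ledge is 122 mm deep (bin x -122 mm to the sill at 0) and 172 mm wide, with an 8 mm high rim along each side; front and sill are open.
- sill (a point): Middle of the sill, at ledge height (140 mm above the bench). The mouth runs from here 105 mm into the bin, to the hinge, and is 164 mm wide between side walls that slope up with the shut flap, from ledge height at the sill to 45 mm above it at the hinge. Nothing is above the mouth but the flap: upright fingers can enter from above or along the ledge.
- bin_cover (a point): Middle of the top of the flat cover behind the hinge, 50 mm above the ledge. The cover runs from 103 to 152 mm behind the sill, across the bin's 172 mm width.
- bin_floor (a point): Middle of the bin's inner floor, 76 mm behind the sill, 20 mm above the bench and 120 mm below the ledge. The inside is 164 mm wide and runs from 4 to 148 mm behind the sill.
- flap_hinge (a joint): Angle of the flap, rad. 0 = shut, grows to 1.25 as it swings down and inwards. A spring shuts it whenever it is let go; it yields to about 0.6 N at the free edge at first, and to about 5.5 N from a finger 40 mm from the hinge when it is 0.8 rad open.
- flap_plate: Yellow plate, 106 mm from hinge to free edge, 156 mm wide, 3 mm thick, black strip near the free edge. Origin on the hinge line, 105 mm behind the sill, 40 mm above the ledge. Shut, it slopes from there down to about 6 mm behind the sill. A finger coming down on it, or moving into the bin at ledge height, swings its edge down and inwards. At 0.8 rad it hangs steeply and the way is free.
- waste_blank: The damp waste blank, a cream-white plaster block 40 mm (its x) by 55 mm (its y) by 16 mm high, edges drafted, 35 to 70 g, lying flat on the ledge. Origin in the middle of its underside; its x axis points roughly into the bin (within 0.3 rad).
- blank_centre (a point): Middle of the waste blank, half-way up: 8 mm above the ledge.
- plaster_blank_2: Good plaster blank, 48x48x20 mm, on the bench to the left of the bin. Leave it alone. Origin in the middle of its underside.
- plaster_blank_3: Good plaster blank, 30x60x14 mm, on the bench to the left of the bin. Leave it alone. Origin in the middle of its underside.
- loop_tool_1: Loop tool with wooden handle, 19x169x9 mm, on the bench at the left. Leave it alone. Origin in the middle of its underside.
- pin_tin: Round blue-grey tin, 57 mm across, 72 mm high, on the bench to the right of the bin. Leave it alone. Origin in the middle of its underside.
There are look-alikes about, which are no part of the job. Leave any green look-alike of the waste_blank alone.

How it is judged:
On the way, in this order (a step that is already met when the one before it is completed fails the run):
1. the flap is held open by a finger while the blank, still on the ledge, is pushed by a finger (value of joint flap_hinge above 0.25 rad and contact force between the fingers and flap_plate above 0.1 N and contact force between the fingers and waste_blank above 0.05 N and height (world z) of blank_centre above 0.135 m), for 0.1 s.
2. the blank has dropped through the mouth into the bin (x of blank_centre in the frame of dust_bin between 0.004 and 0.148 m and height (world z) of blank_centre below 0.085 m), for 0.2 s.
At the end, for the whole second after the job is handed in: The waste blank lies at rest inside the bin (its middle within the walls and at least 55 mm below the ledge) and the flap is shut (within 0.06 rad) (all of step 2 and y of blank_centre in the frame of dust_bin between -0.082 and 0.082 m and linear speed of waste_blank below 0.02 m/s and value of joint flap_hinge below 0.06 rad); the robot touches nothing.
It fails at once if the blank is picked up (more than 15 mm above its place on the ledge) (height (world z) of blank_centre above 0.163 m).
It fails at once if the blank is carried (held at ledge height with its middle more than 30 mm past the sill) (x of blank_centre in the frame of dust_bin above 0.03 m and height (world z) of blank_centre above 0.143 m).
It fails at once if the blank touches the flap while it is still on the ledge (more than 0.3 N) (contact force between waste_blank and flap_plate above 0.3 N and x of blank_centre in the frame of dust_bin below 0 m and height (world z) of blank_centre above 0.135 m).
It fails at once if a thing on the bench is shifted by more than 20 mm (distance of any of plaster_blank_2, plaster_blank_3, loop_tool_1, pin_tin from where it was at the start of the episode above 0.02 m).
It also fails if it takes over 40 s, if anything falls off the work surface, if the arm or the gripper's body presses on something with over 40 N, if the wrist force passes 120 N, or if a joint passes its speed limit or range.

## Working session

There is one attempt and no reset: what is moved stays moved. The work goes in short steps, Python scripts to look and compute and a tool call to move; the robot and the scene stay as the last step left them, time stands still between calls to the robot, and variables do not carry over. Pictures are saved under pics/ and viewed, and the job is handed in when it is done.

Besides the shell and the picture viewer there is one more tool, called after "Emit:" as name(argument=value, ...), one argument or row to a line, values as JSON. drive_tool: Moves the arm, as the interface text tells. Its arguments: {"type":"object","properties":{"deltas":{"type":"array","items":{"type":"array"}},"gripper":{"type":"number"}},"required":["deltas"]}

```bash
mkdir -p pics; ls
python3 - <<'E'
from bench import get_obs,camera
import cv2
o=get_obs();print(o)
for n in("scene","top"):
    c=camera(n);cv2.imwrite(f"pics/{n}0.png",c["frame"][:,:,::-1]);print({k:v for k,v in c.items() if k!="frame"})
E
```

```text
pics
{'time_s': 0.0, 'q': array([-1.54829181e+00,  1.81496896e-01,  1.60797895e+00, -4.09549506e-06,
        1.35380325e+00, -2.06312157e-01]), 'dq': array([ 3.87784575e-05,  4.94785290e-04,  1.15576920e-03,  6.52668779e-04,
       -1.85765893e-03, -1.02739428e-03]), 'joint_efforts': array([-3.90144714e-04, -4.44885314e+01, -3.51336443e+01, -2.57871915e-05,
        9.14617383e-03, -3.61332425e-06]), 'eef_pos': array([ 0.13042114, -0.55946368,  0.23042302]), 'eef_rot': array([-8.39845425e-04,  9.93462098e-01,  1.14159310e-01,  7.53952233e-05]), 'wrist_force': array([0.32142703, 0.51648378, 0.18554635]), 'torque': array([-0.01172682, -0.0398635 , -0.01374334]), 'opening': 0.9986345188797785}
{'fx': 453.8693719006452, 'fy': 453.8693719006452, 'cx': 319.21922422412223, 'cy': 208.00752698977445, 'eye': array([-0.38451588,  0.57166957,  0.83975429]), 'attitude': array([ 0.24527751, -0.46393378,  0.75313022, -0.39673576])}
{'fx': 425.28867558920194, 'fy': 425.28867558920194, 'cx': 318.1122498688248, 'cy': 195.21415629445497, 'eye': array([0.37659237, 0.10548093, 1.50719283]), 'attitude': array([ 0.03452225, -0.6977457 ,  0.71410201, -0.04491636])}
```

View pics/scene0.png

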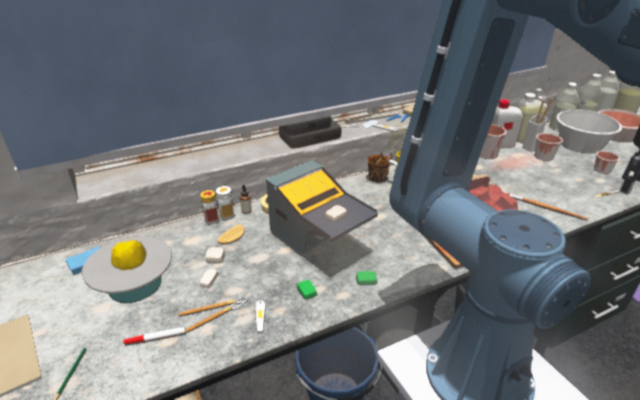

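View pics/top0.png

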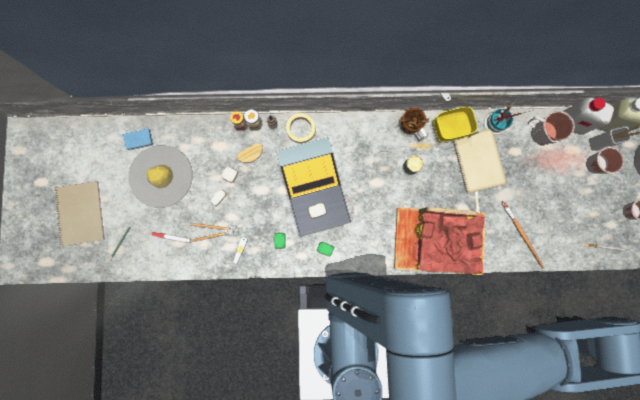

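Candidates in the top view are the cream block on the dark ledge (317,211), the bench blanks (229,174) and (218,198), and the green blocks (280,241) and (326,249). I choose the one on the ledge at (317,211), and will check it in a close crop.

```bash
cat > h.py <<'E'
import numpy as np,cv2
from scipy.spatial.transform import Rotation as R
def cam(c):
    q=c["attitude"];return R.from_quat([q[1],q[2],q[3],q[0]]).as_matrix()
def ray(c,uv,z):
    uv=np.atleast_2d(uv).astype(float)
    d=np.c_[(uv[:,0]-c["cx"])/c["fx"],(uv[:,1]-c["cy"])/c["fy"],np.ones(len(uv))]@cam(c).T
    return c["eye"]+d*((z-c["eye"][2])/d[:,2])[:,None]
def proj(c,P):
    p=(np.atleast_2d(P)-c["eye"])@cam(c);return np.c_[p[:,0]/p[:,2]*c["fx"]+c["cx"],p[:,1]/p[:,2]*c["fy"]+c["cy"]]
E
python3 - <<'E'
from bench import camera
from h import *
for n,(x,y,w,h) in {"top":(265,125,100,120),"scene":(250,150,140,120)}.items():
    c=camera(n);f=c["frame"];s=f[y:y+h,x:x+w]
    cv2.imwrite(f"pics/crop_{n}.png",cv2.resize(s[:,:,::-1],None,fx=5,fy=5,interpolation=cv2.INTER_CUBIC)[:600])
    hsv=cv2.cvtColor(f,cv2.COLOR_RGB2HSV)
    for nm,lo,hi,z in(("cream",(8,0,150),(35,90,255),.156),("yellow",(18,150,120),(32,255,255),.16)):
        m=cv2.inRange(hsv,lo,hi);k=np.zeros_like(m);k[y:y+h,x:x+w]=m[y:y+h,x:x+w]
        for t in cv2.findContours(k,0,2)[0]:
            if cv2.contourArea(t)<50: continue
            r=cv2.minAreaRect(t);b=cv2.boxPoints(r);print(n,nm,np.round(r[0],1),cv2.contourArea(t),np.round(b,1).tolist());print(np.round(ray(c,b,z),4).tolist(),np.round(ray(c,r[0],z),4))
E
```

```text
top cream [316.7 210.1] 174.5 [[306.70001220703125, 207.10000610351562], [322.8999938964844, 201.6999969482422], [326.70001220703125, 213.10000610351562], [310.5, 218.5]]
[[0.4916, 0.121, 0.156], [0.5077, 0.069, 0.156], [0.471, 0.0578, 0.156], [0.455, 0.1097, 0.156]] [[0.4813 0.0894 0.156 ]]
top cream [350.1 204.9] 64.0 [[343.5, 195.39999389648438], [350.6000061035156, 193.39999389648438], [356.70001220703125, 214.3000030517578], [349.70001220703125, 216.39999389648438]]
[[0.5264, 0.0024, 0.156], [0.5325, -0.0203, 0.156], [0.4649, -0.0378, 0.156], [0.4588, -0.0151, 0.156]] [[ 0.4956 -0.0177  0.156 ]]
top cream [358. 189.] 57.5 [[352.0, 184.0], [364.0, 184.0], [364.0, 194.0], [352.0, 194.0]]
[[0.5627, -0.0259, 0.156], [0.5618, -0.0645, 0.156], [0.5295, -0.0633, 0.156], [0.5304, -0.0248, 0.156]] [[ 0.5461 -0.0446  0.156 ]]
top cream [281.2 190.4] 84.0 [[274.0, 188.0], [283.6000061035156, 183.1999969482422], [288.3999938964844, 192.8000030517578], [278.79998779296875, 197.60000610351562]]
[[0.5553, 0.2243, 0.156], [0.5701, 0.1934, 0.156], [0.5388, 0.1785, 0.156], [0.524, 0.2094, 0.156]]
[... 1229 characters left out ...]
6], [359.1000061035156, 276.0]]
[[0.6322, 0.0083, 0.156], [0.6269, -0.1625, 0.156], [0.2171, 0.0445, 0.156], [0.2338, 0.1641, 0.156]] [[0.3966 0.0288 0.156 ]]
scene cream [284.  156.5] 378.0 [[250.0, 150.0], [318.0, 150.0], [318.0, 163.0], [250.0, 163.0]]
[[0.9117, 0.1752, 0.156], [0.8109, -0.0239, 0.156], [0.732, 0.0156, 0.156], [0.8278, 0.2049, 0.156]] [[0.8196 0.0933 0.156 ]]
scene yellow [311. 191.] 1480.0 [[278.6000061035156, 188.1999969482422], [328.79998779296875, 163.8000030517578], [343.3999938964844, 193.89999389648438], [293.20001220703125, 218.3000030517578]]
[[0.6438, 0.1844, 0.16], [0.7059, -0.0088, 0.16], [0.5348, 0.0352, 0.16], [0.4915, 0.2069, 0.16]] [[0.5888 0.1091 0.16  ]]
```

View pics/crop_top.png

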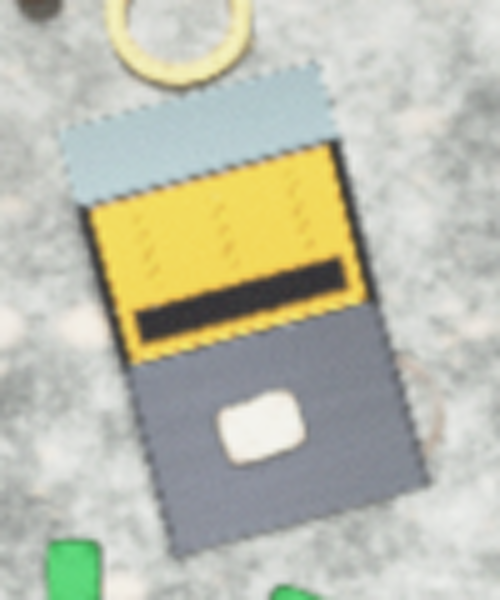

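View pics/crop_scene.png

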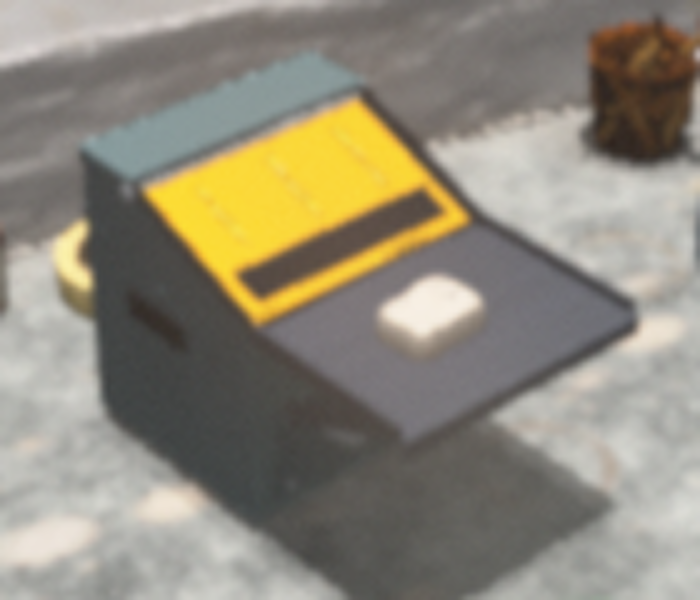

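```bash
cat > fit.py <<'E'
from bench import camera
from h import *
from scipy.optimize import least_squares
M=np.array([[.152,.086,.19],[.152,-.086,.19],[.103,.086,.19],[.103,-.086,.19],[-.122,.086,.148],[-.122,-.086,.148]])
T=np.array([[60,130],[320,62],[80,207],[338,140],[173,557],[430,483]])/5+[265,125]
S=np.array([[82,148],[312,52],[129,192],[365,90],[404,432],[636,298]])/5+[250,150]
ct,cs=camera("top"),camera("scene")
def W(p,M):
    c,s=np.cos(p[2]),np.sin(p[2]);return np.c_[p[0]+c*M[:,0]-s*M[:,1],p[1]+s*M[:,0]+c*M[:,1],M[:,2]]
for nm,L in(("top",[(ct,T)]),("scene",[(cs,S)]),("both",[(ct,T),(cs,S)])):
    r=least_squares(lambda p:np.concatenate([(proj(c,W(p,M))-U).ravel() for c,U in L]),[.53,.09,.2])
    print(nm,np.round(r.x,4));print(np.round(r.fun.reshape(-1,2),1).tolist())
    p=r.x
    for n,B in(("t",[[306.7,207.1],[322.9,201.7],[326.7,213.1],[310.5,218.5],[316.7,210.1]]),):
        P=ray(ct,np.array(B)+.25,.153);d=P[:,:2]-p[:2];c,s=np.cos(p[2]),np.sin(p[2])
        print("blank in bin",np.round(np.c_[d@[c,s],d@[-s,c]],4).tolist())
E
python3 fit.py
```

```text
top [0.5395 0.0921 0.2412]
[[-0.5, 0.5], [0.2, 0.3], [-0.5, -0.1], [0.7, -0.6], [-0.3, -0.3], [0.4, 0.3]]
blank in bin [[-0.0403, 0.039], [-0.0371, -0.0155], [-0.0755, -0.0176], [-0.0786, 0.0367], [-0.0579, 0.0107]]
scene [0.5311 0.0969 0.2521]
[[-1.3, 0.1], [-0.3, -0.1], [-0.2, -1.7], [-0.1, -1.7], [0.3, 0.8], [1.5, 1.4]]
blank in bin [[-0.0329, 0.0327], [-0.0303, -0.0219], [-0.0687, -0.0235], [-0.0713, 0.0308], [-0.0508, 0.0045]]
both [0.5372 0.0936 0.2459]
[[-1.1, 1.4], [-0.5, 0.9], [-1.1, 0.8], [0.1, -0.0], [-0.5, 0.5], [0.0, 0.9], [-0.8, -1.4], [0.1, -1.3], [0.1, -3.2], [0.2, -2.9], [-0.0, -0.9], [1.2, 0.1]]
blank in bin [[-0.0383, 0.0372], [-0.0353, -0.0174], [-0.0737, -0.0193], [-0.0766, 0.0351], [-0.056, 0.0089]]
```

The close crop confirms a cream block alone on the ledge. It sits at about bin (-58, +10) mm, yawed +0.06 rad to the bin. The bin is at about (0.5395, 0.0921) with yaw 0.241.

Plan: set the jaws along bin x so the fingers straddle the blank, with the front finger opening the flap and the rear finger pushing. First I raise the arm, swing it over and turn it by +1.58.

Emit:
drive_tool(
  deltas=[
    [[0, 0, 0.04], 0.0],
    [[0.02, 0.01, 0.04], 0.15],
    [[0.035, 0.03, 0.01], 0.15],
    [[0.035, 0.035, 0], 0.15],
    [[0.035, 0.035, 0], 0.15],
    [[0.035, 0.035, 0], 0.15],
    [[0.035, 0.04, 0], 0.15],
    [[0.035, 0.04, 0], 0.15],
    [[0.03, 0.045, 0], 0.15],
    [[0.03, 0.045, 0], 0.15],
  ],
  gripper=1,
)

```text
time_s: 1.3
eef_pos: [0.4108, -0.2542, 0.3234]
eef_rot: [0.001, 0.703, 0.711, -0.002]
wrist_force: [1.1, -0.6, -0.1]
opening: 0.998
```

```bash
cat > st.py <<'E'
from bench import get_obs
from h import *
o=get_obs();b=np.array([.5395,.0921]);y=.241
q=o["eef_rot"];m=R.from_quat([q[1],q[2],q[3],q[0]]).as_matrix()
j=np.arctan2(m[1,1],m[0,1]);c,s=np.cos(y),np.sin(y);d=o["eef_pos"][:2]-b
print("t",o["time_s"],"pos",np.round(o["eef_pos"],4),"jaw",round(j,3),"q",np.round(o["q"],2),"F",np.round(o["wrist_force"],2),"op",o["opening"],"tilt z",np.round(m[:,2],3))
print("bin",np.round([d@[c,s],d@[-s,c]],4))
def tw(x,yy,z):
    p=b+[c*x-s*yy,s*x+c*yy];return np.round(np.r_[p,z]-o["eef_pos"],4)
import sys
if len(sys.argv)>3: print("delta",tw(*map(float,sys.argv[1:4])),"turn",round(y-j,3))
E
python3 st.py -.0405 .010 .24
```

```text
t 1.3 pos [ 0.4108 -0.2542  0.3234] jaw 0.012 q [-0.8  -0.1   1.71 -0.    1.53 -0.81] F [ 1.08 -0.62 -0.12] op 0.9978281513089436 tilt z [-0.001 -0.005 -1.   ]
bin [-0.2076 -0.3056]
delta [ 0.087   0.3463 -0.0834] turn 0.229
```

Emit:
drive_tool(
  deltas=[
    [[0.01, 0.045, 0], 0.1],
    [[0.01, 0.045, 0], 0.1],
    [[0.01, 0.045, 0], 0.03],
    [[0.01, 0.045, 0], 0],
    [[0.01, 0.045, 0], 0],
    [[0.01, 0.045, -0.01], 0],
    [[0.01, 0.045, -0.02], 0],
    [[0.01, 0.03, -0.02], 0],
    [[0, 0, 0], 0],
    [[0, 0, 0], 0],
  ],
)

```text
time_s: 2.3
eef_pos: [0.493, 0.1099, 0.2743]
eef_rot: [0.005, 0.607, 0.795, 0.0]
wrist_force: [-0.1, 0.4, 1.2]
opening: 0.999
```

```bash
python3 st.py -.0405 .010 .24
```

```text
t 2.3 pos [0.493  0.1099 0.2743] jaw 0.266 q [-0.01 -0.02  1.73 -0.01  1.42 -0.28] F [-0.06  0.39  1.21] op 0.9992502646027013 tilt z [ 0.008 -0.005 -1.   ]
bin [-0.0409  0.0284]
delta [ 0.0048 -0.0178 -0.0343] turn -0.025
```

Emit:
drive_tool(
  deltas=[
    [[0.003, -0.01, -0.02], -0.015],
    [[0.002, -0.007, -0.014], -0.01],
    [[0, 0, 0], 0],
    [[0, 0, 0], 0],
  ],
)

```text
time_s: 2.7
eef_pos: [0.4991, 0.0894, 0.2418]
eef_rot: [0.006, 0.619, 0.786, 0.001]
wrist_force: [-0.7, 0.3, 0.3]
opening: 0.997
```

```bash
python3 st.py -.0405 .010 .19
python3 - <<'E'
from bench import camera
from h import *
for n,(x,y,w,h) in {"top":(245,105,140,120),"scene":(230,110,160,120)}.items():
    c=camera(n);cv2.imwrite(f"pics/a_{n}.png",cv2.resize(c["frame"][y:y+h,x:x+w,::-1],None,fx=5,fy=5,interpolation=cv2.INTER_CUBIC))
E
```

```text
t 2.7 pos [0.4991 0.0894 0.2418] jaw 0.237 q [-0.05  0.01  1.77 -0.01  1.35 -0.29] F [-0.68  0.32  0.34] op 0.9974066261374317 tilt z [ 0.011 -0.006 -1.   ]
bin [-0.0399  0.007 ]
delta [-0.0013  0.0027 -0.0518] turn 0.004
```

View pics/a_scene.png

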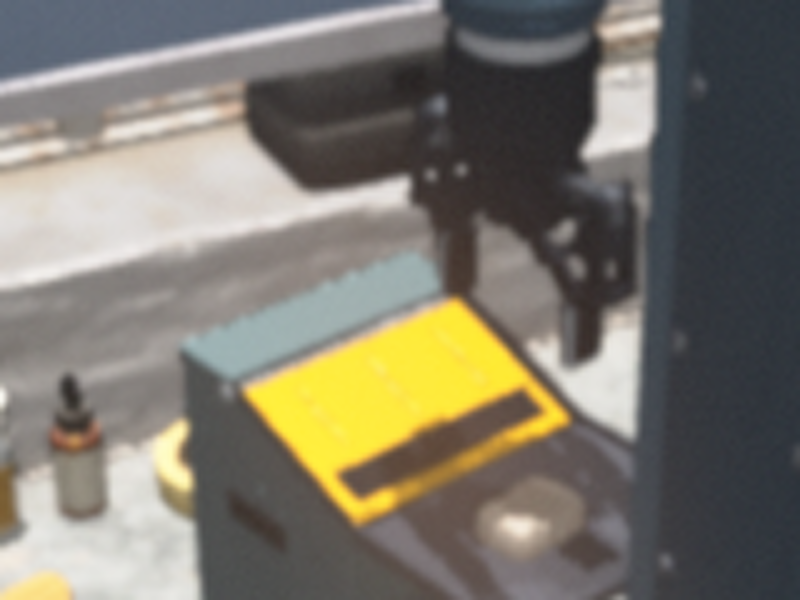

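View pics/a_top.png

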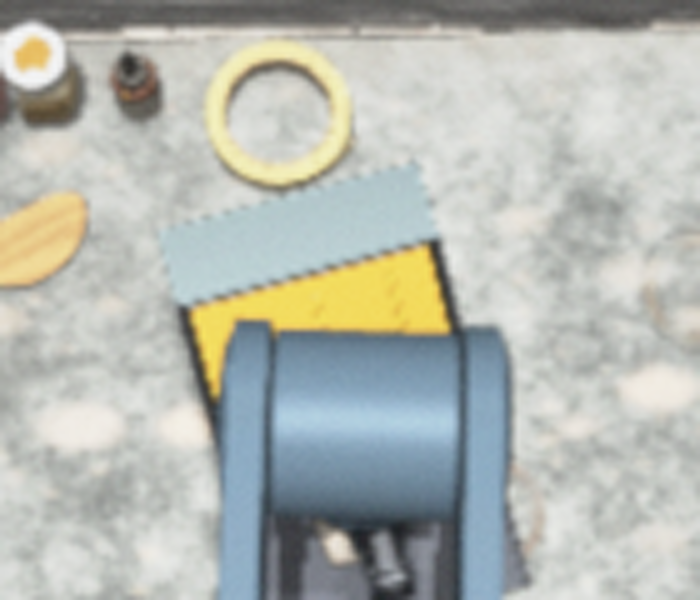

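Run:
```python
from bench import camera,get_obs
from h import *
c=camera("scene");p=get_obs()["eef_pos"]
d=np.array([np.cos(.241),np.sin(.241)])
e=np.array([-d[1],d[0]])
for s in(.0425,.057,-.0425,-.057):
  for w in(.011,-.011):
    for z in(0,.013):
        print(s,w,z,np.round((proj(c,[np.r_[p[:2]+s*d+w*e,p[2]+z]])[0]-[230,110])*5))
```

```text
0.0425 0.011 0 [443. 320.]
0.0425 0.011 0.013 [442. 298.]
0.0425 -0.011 0 [474. 306.]
0.0425 -0.011 0.013 [474. 284.]
0.057 0.011 0 [425. 309.]
0.057 0.011 0.013 [425. 287.]
0.057 -0.011 0 [456. 296.]
0.057 -0.011 0.013 [456. 274.]
-0.0425 0.011 0 [553. 384.]
-0.0425 0.011 0.013 [553. 362.]
-0.0425 -0.011 0 [585. 369.]
-0.0425 -0.011 0.013 [586. 347.]
-0.057 0.011 0 [573. 396.]
-0.057 0.011 0.013 [573. 374.]
-0.057 -0.011 0 [605. 381.]
-0.057 -0.011 0.013 [606. 359.]
```

The arm and fingers are where I expected: rear tip at crop (580,360), and the open tips stand 13 mm above the TCP. So a TCP at z≈0.131 puts the tips about 4 mm above the ledge. I'll descend in two stages.

Emit:
drive_tool(
  deltas=[
    [[-0.001, 0.002, -0.03], 0.003],
    [[0, 0.001, -0.03], 0],
    [[0, 0, -0.02], 0],
    [[0, 0, -0.006], 0],
    [[0, 0, 0], 0],
  ],
)

```text
time_s: 3.35
eef_pos: [0.5013, 0.0934, 0.1589]
eef_rot: [0.011, 0.617, 0.787, 0.004]
wrist_force: [0.6, 0.1, -0.2]
opening: 0.999
```

```bash
python3 st.py -.0405 .010 .132
python3 - <<'E'
from bench import camera
from h import *
for n,(x,y,w,h) in {"scene":(270,140,120,110)}.items():
    c=camera(n);cv2.imwrite(f"pics/b_{n}.png",cv2.resize(c["frame"][y:y+h,x:x+w,::-1],None,fx=5,fy=5,interpolation=cv2.INTER_CUBIC))
E
```

```text
t 3.35 pos [0.5013 0.0934 0.1589] jaw 0.242 q [-0.05  0.1   1.85 -0.01  1.17 -0.29] F [ 0.62  0.06 -0.24] op 0.9992565592549344 tilt z [ 0.022 -0.006 -1.   ]
bin [-0.0368  0.0104]
delta [-0.0035 -0.0013 -0.0269] turn -0.001
```

View pics/b_scene.png

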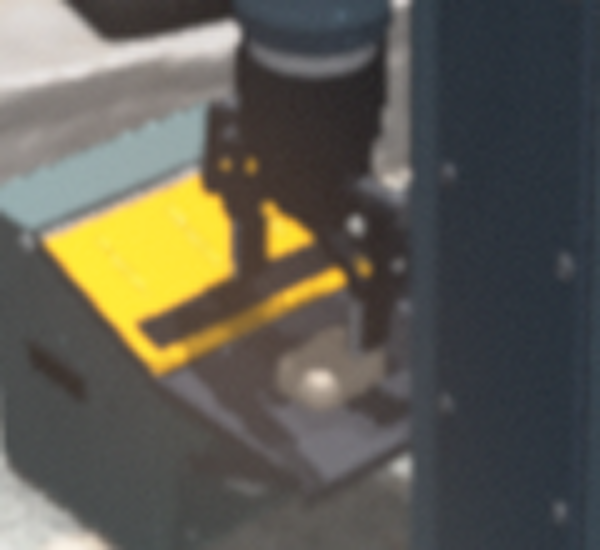

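The rear finger is just behind the blank and still clear of it, and the flap is still shut. I'll shift back about 7 mm along -x for margin, then descend.

Emit:
drive_tool(
  deltas=[
    [[-0.006, -0.002, 0], 0],
    [[-0.002, -0.001, -0.005], 0],
    [[0, 0, -0.008], 0],
    [[0, 0, -0.006], 0],
    [[0, 0, 0], 0],
  ],
)

```text
time_s: 3.9
eef_pos: [0.4954, 0.0901, 0.1432]
eef_rot: [0.014, 0.617, 0.787, 0.007]
wrist_force: [-0.4, 0.7, -0.4]
opening: 1.003
```

```bash
python3 st.py -.044 .010 .131
```

```text
t 3.9 pos [0.4954 0.0901 0.1432] jaw 0.242 q [-0.05  0.1   1.89 -0.01  1.12 -0.29] F [-0.37  0.67 -0.42] op 1.0033057031382608 tilt z [ 0.03  -0.007 -1.   ]
bin [-0.0433  0.0086]
delta [-0.001   0.0012 -0.0122] turn -0.001
```

Emit:
drive_tool(
  deltas=[
    [[0, 0.001, -0.005], 0],
    [[0, 0, -0.004], 0],
    [[0, 0, -0.002], 0],
    [[0, 0, 0], 0],
  ],
)

```text
time_s: 4.3
eef_pos: [0.4954, 0.0912, 0.1308]
eef_rot: [0.014, 0.617, 0.787, 0.007]
wrist_force: [-0.1, -0.6, -0.8]
opening: 1.002
```

```bash
python3 st.py -.030 .010 .131
python3 - <<'E'
from bench import camera
from h import *
for n,(x,y,w,h) in {"scene":(270,140,120,110)}.items():
    c=camera(n);cv2.imwrite(f"pics/c_{n}.png",cv2.resize(c["frame"][y:y+h,x:x+w,::-1],None,fx=5,fy=5,interpolation=cv2.INTER_CUBIC))
E
```

```text
t 4.3 pos [0.4954 0.0912 0.1308] jaw 0.242 q [-0.05  0.12  1.89 -0.01  1.1  -0.29] F [-0.13 -0.56 -0.77] op 1.0016385658408615 tilt z [ 0.03  -0.006 -1.   ]
bin [-0.043   0.0097]
delta [0.0126 0.0034 0.0002] turn -0.001
```

View pics/c_scene.png

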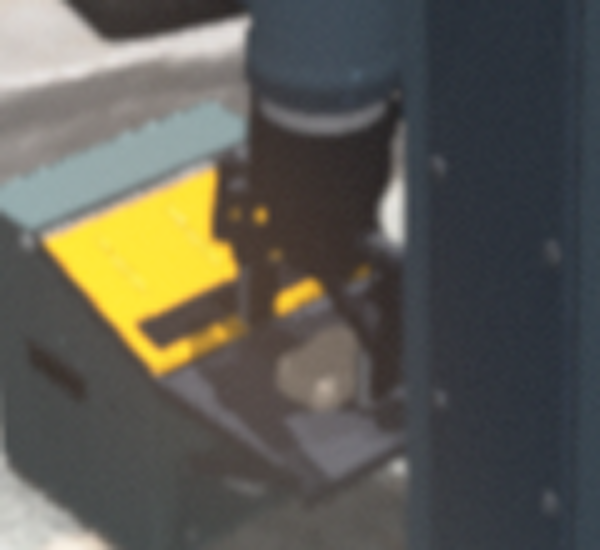

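The front finger stands at the flap edge, crop (265,310), and the rear finger is behind the blank, crop (370,380), with a small gap. Nothing is pressing. Now I push along bin x.

Emit:
drive_tool(
  deltas=[
    [[0.005, 0.0012, 0], 0],
    [[0.005, 0.0012, 0], 0],
    [[0.005, 0.0012, 0], 0],
    [[0.005, 0.0012, 0], 0],
    [[0.005, 0.0012, 0], 0],
  ],
)

```text
time_s: 4.85
eef_pos: [0.5223, 0.0976, 0.1315]
eef_rot: [0.014, 0.617, 0.787, 0.006]
wrist_force: [-1.0, 0.2, 0.6]
opening: 1.002
```

```bash
python3 st.py 0 .010 .131
python3 - <<'E'
from bench import camera
from h import *
for n,(x,y,w,h) in {"scene":(270,140,120,110)}.items():
    c=camera(n);cv2.imwrite(f"pics/d_{n}.png",cv2.resize(c["frame"][y:y+h,x:x+w,::-1],None,fx=5,fy=5,interpolation=cv2.INTER_CUBIC))
E
```

```text
t 4.85 pos [0.5223 0.0976 0.1315] jaw 0.242 q [-0.04  0.18  1.83 -0.01  1.11 -0.27] F [-0.98  0.23  0.6 ] op 1.001943638333639 tilt z [ 0.03  -0.007 -1.   ]
bin [-0.0154  0.0094]
delta [ 0.0148  0.0042 -0.0005] turn -0.001
```

View pics/d_scene.png

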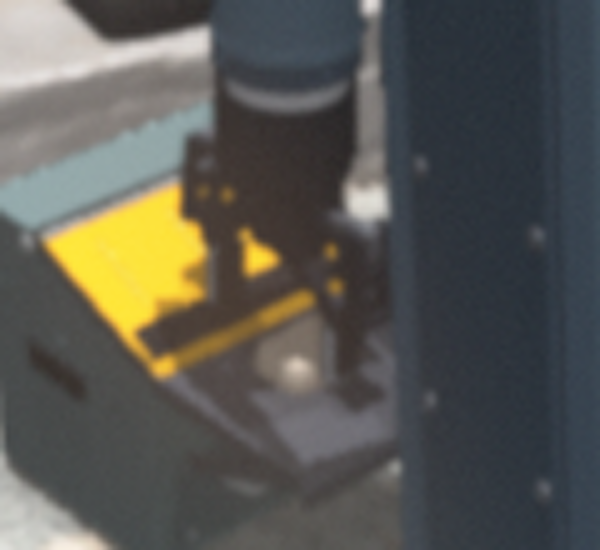

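Run:
```python
from bench import camera,get_obs
from h import *
c=camera("scene");f=c["frame"]
b=np.array([.5395,.0921]);y=.241;d=np.array([np.cos(y),np.sin(y)]);e=np.array([-d[1],d[0]])
def B(x,yy,z):return np.round((proj(c,[np.r_[b+x*d+yy*e,z]])[0]-[270,140])*5)
print("tip inner",B(.027,.0205,.146),B(.027,-.0015,.146),"outer",B(.0416,.0205,.146),B(.0416,-.0015,.146),"rear inner",B(-.058,.0205,.143),B(-.058,-.0015,.143))
print("sill",B(0,.078,.14),B(0,-.078,.14))
for a in(0,.06,.13,.25):
    A=.36+a;x=.105-.106*np.cos(A);z=.18-.106*np.sin(A);print(a,B(x,.078,z),B(x,-.078,z), x,z)
x,y0=295,165
cv2.imwrite("pics/e.png",cv2.resize(f[y0:y0+70,x-10:x+60,::-1],None,fx=8,fy=8,interpolation=cv2.INTER_CUBIC))
```

```text
tip inner [212. 305.] [242. 290.] outer [195. 294.] [226. 280.] rear inner [315. 376.] [345. 361.]
sill [162. 374.] [375. 271.]
0 [155. 365.] [368. 263.] 0.005794936690138905 0.14265893127284046
0.06 [152. 372.] [365. 270.] 0.008212572326895318 0.13677739197568556
0.13 [149. 379.] [361. 278.] 0.01147271698732713 0.13011365585385726
0.25 [142. 390.] [353. 288.] 0.018117310108379178 0.11927604922934898
```

View pics/e.png

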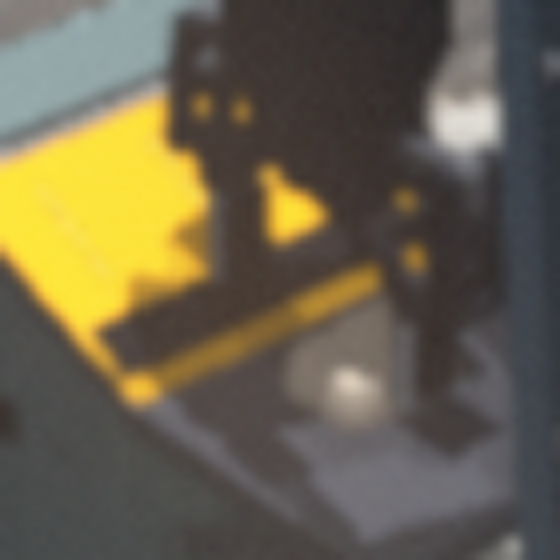

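The front tip is where predicted, about 30-40 mm behind the sill. The flap edge has dropped behind the sill line and its strip has moved 5-10 px down in the crop, so it is opening. I'll continue slowly.

Emit:
drive_tool(
  deltas=[
    [[0.004, 0.001, 0], 0],
    [[0.004, 0.001, -0.0005], 0],
    [[0.003, 0.0008, 0], 0],
    [[0.002, 0.0005, 0], 0],
  ],
)

```text
time_s: 5.35
eef_pos: [0.5358, 0.1011, 0.1308]
eef_rot: [0.013, 0.617, 0.787, 0.006]
wrist_force: [-1.9, -0.7, 1.5]
opening: 0.997
```

```bash
python3 st.py 0.02 .010 .131
python3 - <<'E'
from bench import camera
from h import *
for n,(x,y,w,h) in {"scene":(270,140,120,110)}.items():
    c=camera(n);cv2.imwrite(f"pics/f_{n}.png",cv2.resize(c["frame"][y:y+h,x:x+w,::-1],None,fx=5,fy=5,interpolation=cv2.INTER_CUBIC))
E
```

```text
t 5.35 pos [0.5358 0.1011 0.1308] jaw 0.242 q [-0.03  0.21  1.79 -0.01  1.11 -0.27] F [-1.86 -0.73  1.49] op 0.997349233455444 tilt z [ 0.028 -0.007 -1.   ]
bin [-0.0014  0.0096]
delta [0.0207 0.0055 0.0002] turn -0.001
```

View pics/f_scene.png

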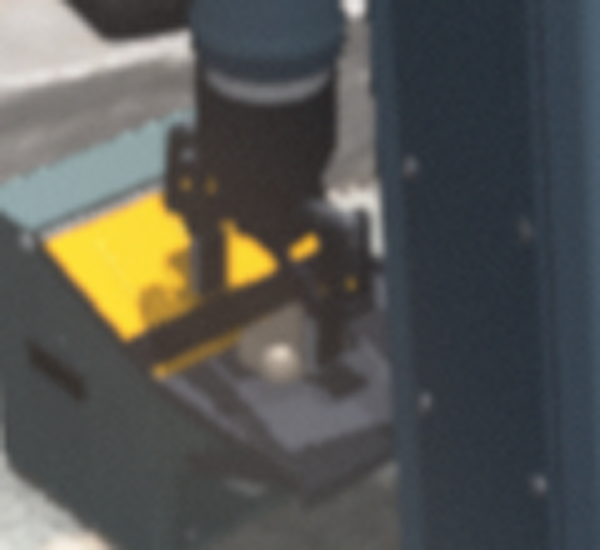

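The flap is clearly swinging down ahead of the finger. Its strip is now at crop (140-300, 350-270), or roughly 0.2 rad. The blank is still flat, about 24 mm short of the sill. I'll go on.

Emit:
drive_tool(
  deltas=[
    [[0.003, 0.0007, 0], 0],
    [[0.003, 0.0007, 0], 0],
    [[0.003, 0.0007, 0], 0],
    [[0.003, 0.0007, 0], 0],
    [[0.002, 0.0005, 0], 0],
  ],
)

```text
time_s: 5.9
eef_pos: [0.55, 0.1046, 0.1304]
eef_rot: [0.012, 0.617, 0.787, 0.005]
wrist_force: [-3.7, -0.0, 0.7]
opening: 1.001
```

```bash
python3 st.py 0.02 .010 .131
python3 - <<'E'
from bench import camera
from h import *
for n,(x,y,w,h) in {"scene":(270,140,120,110)}.items():
    c=camera(n);cv2.imwrite(f"pics/g_{n}.png",cv2.resize(c["frame"][y:y+h,x:x+w,::-1],None,fx=5,fy=5,interpolation=cv2.INTER_CUBIC))
E
```

```text
t 5.9 pos [0.55   0.1046 0.1304] jaw 0.242 q [-0.02  0.24  1.75 -0.01  1.12 -0.26] F [-3.72 -0.04  0.67] op 1.0005971226285237 tilt z [ 0.026 -0.007 -1.   ]
bin [0.0132 0.0096]
delta [0.0066 0.002  0.0006] turn -0.001
```

View pics/g_scene.png

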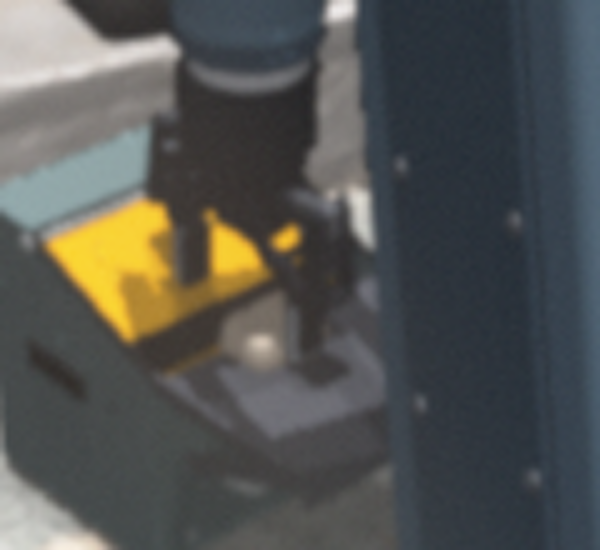

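The flap is open wide (about 0.4 rad or more), and the blank's front is over the sill and clear of the flap. I'll continue to the tipping point.

Emit:
drive_tool(
  deltas=[
    [[0.003, 0.0007, 0], 0],
    [[0.003, 0.0007, 0], 0],
    [[0.003, 0.0007, 0], 0],
    [[0.003, 0.0007, 0], 0],
    [[0.003, 0.0007, 0], 0],
    [[0.002, 0.0005, 0], 0],
  ],
)

```text
time_s: 6.55
eef_pos: [0.5659, 0.1087, 0.1288]
eef_rot: [0.01, 0.616, 0.787, 0.003]
wrist_force: [-5.4, -1.0, 0.2]
opening: 1.002
```

```bash
python3 st.py 0.04 .010 .131
python3 - <<'E'
from bench import camera
from h import *
for n,(x,y,w,h) in {"scene":(270,140,120,110)}.items():
    c=camera(n);cv2.imwrite(f"pics/h_{n}.png",cv2.resize(c["frame"][y:y+h,x:x+w,::-1],None,fx=5,fy=5,interpolation=cv2.INTER_CUBIC))
E
```

```text
t 6.55 pos [0.5659 0.1087 0.1288] jaw 0.242 q [-0.01  0.28  1.7  -0.01  1.13 -0.25] F [-5.44 -1.    0.22] op 1.0017570939408214 tilt z [ 0.02  -0.008 -1.   ]
bin [0.0296 0.0098]
delta [0.01   0.0027 0.0022] turn -0.001
```

View pics/h_scene.png

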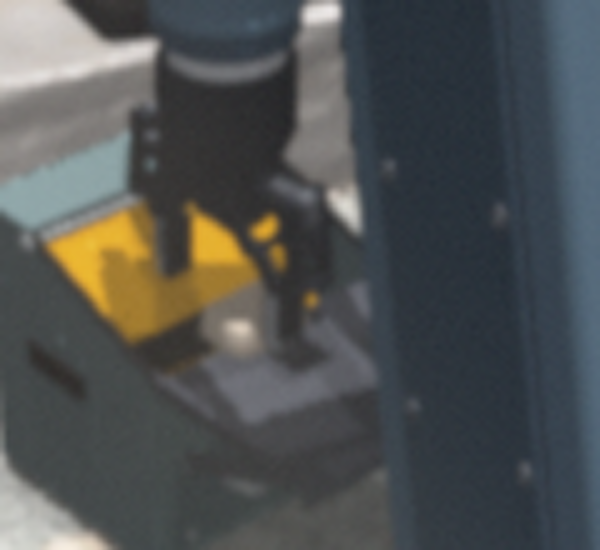

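Emit:
drive_tool(
  deltas=[
    [[0.003, 0.0007, 0.001], 0],
    [[0.003, 0.0007, 0.001], 0],
    [[0.003, 0.0007, 0.0005], 0],
    [[0, 0, 0], 0],
  ],
)

```text
time_s: 7.0
eef_pos: [0.5681, 0.1093, 0.1299]
eef_rot: [0.004, 0.616, 0.788, -0.004]
wrist_force: [-4.7, -0.5, 5.3]
opening: 1.0
```

```bash
python3 st.py 0.04 .010 .131
python3 - <<'E'
from bench import camera
from h import *
for n,(x,y,w,h) in {"scene":(270,140,120,110)}.items():
    c=camera(n);cv2.imwrite(f"pics/i_{n}.png",cv2.resize(c["frame"][y:y+h,x:x+w,::-1],None,fx=5,fy=5,interpolation=cv2.INTER_CUBIC))
E
```

```text
t 7.0 pos [0.5681 0.1093 0.1299] jaw 0.243 q [-0.01  0.3   1.68 -0.01  1.16 -0.25] F [-4.68 -0.49  5.35] op 1.0002705613200222 tilt z [ 0.001 -0.011 -1.   ]
bin [0.0319 0.0099]
delta [0.0079 0.0021 0.0011] turn -0.002
```

View pics/i_scene.png

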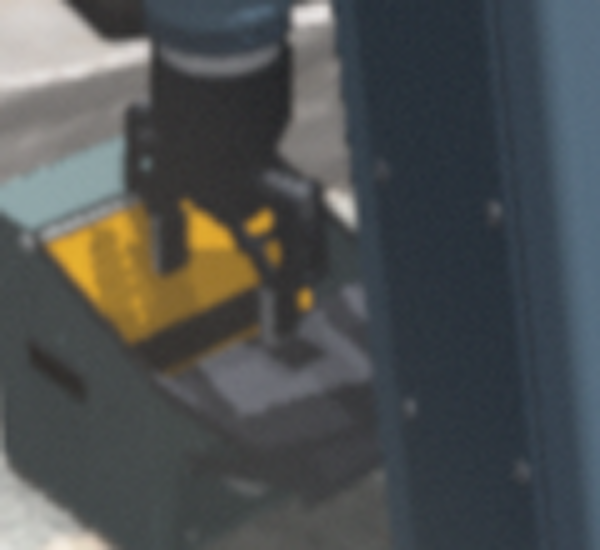

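The blank has left the ledge. I'll check for it inside the mouth before withdrawing.

Run:
```python
from bench import camera
from h import *
L=[]
for n,(x,y,w,h) in {"scene":(290,170,60,60),"top":(270,140,80,80)}.items():
    c=camera(n);s=np.clip((c["frame"][y:y+h,x:x+w,::-1]/255.)**.5*255,0,255).astype(np.uint8)
    L.append(cv2.resize(s,(400,400),interpolation=cv2.INTER_CUBIC))
cv2.imwrite("pics/j.png",np.hstack(L))
```

```text
(no output)
```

View pics/j.png

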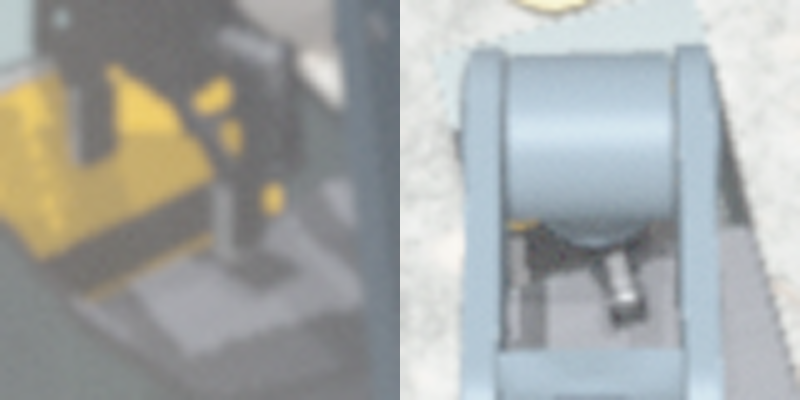

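Run:
```python
from bench import camera
from h import *
c=camera("scene")
b=np.array([.5395,.0921]);y=.241;d=np.array([np.cos(y),np.sin(y)]);e=np.array([-d[1],d[0]])
def B(x,yy,z):return np.round((proj(c,[np.r_[b+x*d+yy*e,z]])[0]-[290,170])*400/60).tolist()
for z in(.143,.15,.16,.17):print(z,"front inner/outer",B(.0744,.021,z),B(.0744,-.001,z),B(.089,.021,z),"rear inner",B(-.0106,.021,z))
print("sill",B(0,.078,.14),B(0,-.078,.14))
for a in(0,.2,.4,.6,.8):
    A=.36+a
    print(a,[ (r,B(.105-r*np.cos(A),.078,.18-r*np.sin(A))) for r in(.08,.106)],B(.105-.09*np.cos(A),0,.18-.09*np.sin(A)))
```

```text
0.143 front inner/outer [77.0, 166.0] [117.0, 148.0] [56.0, 152.0] rear inner [208.0, 251.0]
0.15 front inner/outer [77.0, 152.0] [117.0, 134.0] [56.0, 138.0] rear inner [208.0, 237.0]
0.16 front inner/outer [76.0, 132.0] [117.0, 114.0] [55.0, 118.0] rear inner [208.0, 217.0]
0.17 front inner/outer [76.0, 112.0] [116.0, 94.0] [54.0, 98.0] rear inner [208.0, 196.0]
sill [83.0, 298.0] [367.0, 162.0]
0 [(0.08, [35.0, 242.0]), (0.106, [73.0, 287.0])] [197.0, 190.0]
0.2 [(0.08, [26.0, 264.0]), (0.106, [60.0, 315.0])] [185.0, 214.0]
0.4 [(0.08, [12.0, 278.0]), (0.106, [42.0, 334.0])] [168.0, 231.0]
0.6 [(0.08, [-5.0, 286.0]), (0.106, [19.0, 344.0])] [148.0, 240.0]
0.8 [(0.08, [-24.0, 287.0]), (0.106, [-7.0, 344.0])] [125.0, 242.0]
```

The front tip sits as predicted at 89 mm, 3 mm above the ledge, so the flap is at least 0.6 rad open. The blank is out of sight below. One small extra nudge will open the flap further so nothing lodges.

Emit:
drive_tool(
  deltas=[
    [[0.005, 0.0012, 0], 0],
    [[0.004, 0.001, 0], 0],
    [[0, 0, 0], 0],
    [[0, 0, 0], 0],
    [[0, 0, 0], 0],
  ],
)

```text
time_s: 7.7
eef_pos: [0.5661, 0.1088, 0.1325]
eef_rot: [-0.004, 0.616, 0.788, -0.015]
wrist_force: [-4.9, -1.2, 2.0]
opening: 1.0
```

```bash
python3 st.py 0.02 .010 .131
python3 - <<'E'
from bench import camera
from h import *
L=[]
for n,(x,y,w,h) in {"scene":(290,170,60,60),"top":(270,140,80,80)}.items():
    c=camera(n);s=np.clip((c["frame"][y:y+h,x:x+w,::-1]/255.)**.5*255,0,255).astype(np.uint8)
    L.append(cv2.resize(s,(400,400),interpolation=cv2.INTER_CUBIC))
cv2.imwrite("pics/k.png",np.hstack(L))
E
```

```text
t 7.7 pos [0.5661 0.1088 0.1325] jaw 0.244 q [-0.01  0.31  1.66 -0.02  1.19 -0.24] F [-4.87 -1.16  2.  ] op 0.999898097262825 tilt z [-0.024 -0.018 -1.   ]
bin [0.0298 0.0099]
delta [-0.0096 -0.0022 -0.0015] turn -0.003
```

View pics/k.png

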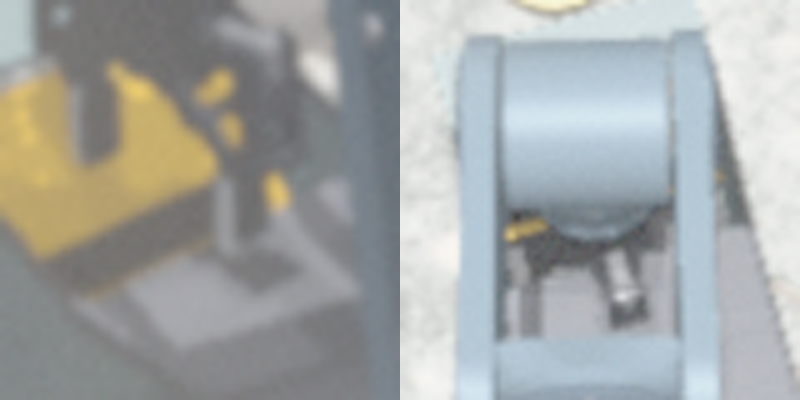

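The tool is starting to tilt because its upper knuckle bears lightly on the hinge cover, so I'll go no further. I'll back off slightly and lift out.

Emit:
drive_tool(
  deltas=[
    [[-0.004, -0.001, 0.002], 0],
    [[-0.004, -0.001, 0.005], 0],
    [[-0.004, -0.001, 0.01], 0],
    [[-0.004, -0.001, 0.015], 0],
    [[-0.003, -0.001, 0.025], 0],
    [[0, 0, 0.035], 0],
    [[0, 0, 0.04], 0],
    [[0, 0, 0.04], 0],
    [[0, 0, 0], 0],
  ],
)

```text
time_s: 8.7
eef_pos: [0.5482, 0.1039, 0.3204]
eef_rot: [0.002, 0.616, 0.788, -0.009]
wrist_force: [0.5, -0.0, 0.0]
opening: 1.0
```

Emit:
drive_tool(
  deltas=[
    [[-0.01, -0.045, 0.02], 0],
    [[-0.01, -0.045, 0], 0],
    [[-0.01, -0.045, 0], 0],
    [[-0.01, -0.045, 0], 0],
    [[-0.01, -0.045, 0], 0],
    [[-0.01, -0.04, 0], 0],
    [[0, 0, 0], 0],
    [[0, 0, 0], 0],
  ],
)

```text
time_s: 9.5
eef_pos: [0.4867, -0.1662, 0.3504]
eef_rot: [0.013, 0.615, 0.789, -0.004]
wrist_force: [0.4, 0.5, 0.3]
opening: 1.002
```

```bash
python3 st.py
python3 - <<'E'
from bench import camera
from h import *
L=[]
for n,(x,y,w,h) in {"scene":(200,130,200,160),"top":(190,110,200,160)}.items():
    c=camera(n);L.append(cv2.resize(c["frame"][y:y+h,x:x+w,::-1],(400,320),interpolation=cv2.INTER_CUBIC))
cv2.imwrite("pics/l.png",np.hstack(L))
E
```

```text
t 9.5 pos [ 0.4867 -0.1662  0.3504] jaw 0.247 q [-0.55 -0.05  1.61 -0.01  1.55 -0.8 ] F [0.37 0.52 0.3 ] op 1.0020919044240004 tilt z [ 0.016 -0.023 -1.   ]
bin [-0.1129 -0.2382]
```

View pics/l.png

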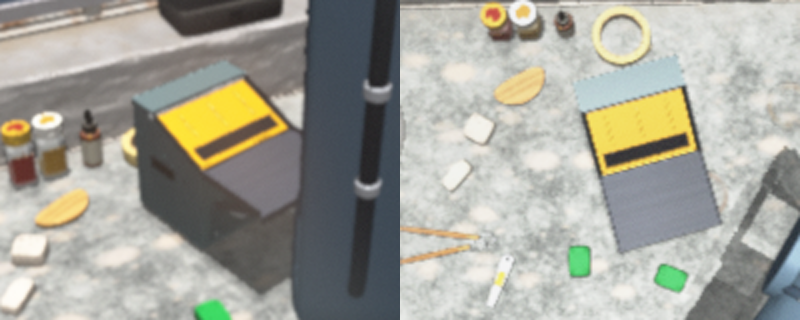

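The flap is shut, with the strip and edge back as at the start. The ledge is empty, and the bench blanks at crop (480,127) and (457,175) and the green blocks are where they were. The arm is clear, with wrist force near zero, so I'm handing in.

```bash
python3 -c "
from bench import hand_in;print(hand_in())"
```

```text
the job is handed in; nothing more can be done
None
```

I slid the waste blank off the ledge and into the bin in one push, and the job is handed in. The front finger held the flap down while the rear finger pushed. I then lifted out and moved the arm away, at about 9.5 s on the clock.

**Last checks:** the final pictures show the ledge empty and the flap looking shut as it did at the start. The bench blanks and the green blocks look unmoved. The arm is clear, with wrist force at noise level (about 0.5 N).

**Not checked directly:**
- **Blank in the bin:** I could not see it through the shut flap. I infer it from the empty ledge and the flap closing fully.
- **Flap angle:** I worked out how far it opened (at least 0.6 rad) from where the fingertip was, not by measuring it.
- **Pin tin and loop tool:** I did not measure their positions at the end. The arm did not work near them.

**One disagreement:** the last forward nudge did not move the tool forward. It tilted about 0.02 rad instead, probably because the gripper's knuckle bore lightly on the hinge cover. The wrist force was only about 5 N, and I backed off at once.

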